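# Switch a dosing rig to another receiver by pushing its valve lever and selector pointer

### The job

Switch the dosing rig over to the beaker. With a fingertip, push the quarter-turn valve's lever fully shut, then push the selector's pointer round until it points along the spout that stands over the beaker, and then push the valve lever fully open again; the selector must not be turned while the valve is open. Only push the lever and the pointer, do not pinch them, leave the glassware and the other loose things where they stand, and finish clear of the rig.

Things in the scene. Friction and masses are not known exactly. Their poses are not given: they have to be found in the camera images.
- rig: Dosing rig fixed to the bench: aluminium plate 190 (x) by 270 (y) by 8 mm with a lying steel feed cylinder (48 mm thick, along y at the back, top 80 mm above the bench), a quarter-turn valve at the back right and a three-way selector in front. Origin on the bench under the plate, 5 mm left of its middle; x points to the rig's back, y to its left, z up. Nothing on it is higher than 131 mm.
- valve_lever (a joint): Quarter-turn valve lever, vertical axis at point valve_axis. 0 = fully shut: across the tube, pointing to the rig's front (-x of rig). 1.571 = fully open: along the tube, pointing to the rig's right (-y of rig). A stop at each end; from above it opens counter-clockwise. Its two side faces are valve_lever_c0 and _c1. Starts open. Friction about 0.22 N m (4 N at 60 mm); stays where it is left.
- valve_axis (a point): Point on the valve lever's axis at the middle height of the lever's handle (103.5 mm above the bench).
- lever_tip (a point): Outer end of the lever's handle, 90 mm from the axis, middle height. The black sleeved handle is a bar 12.5 mm wide, 98 to 109 mm above the bench, 36 to 90 mm from the axis; nearer the axis it is cranked down to the valve. Under the handle is free space down to tubes and nuts at 65 mm.
- selector (a joint): Selector pointer, vertical axis at point selector_axis. 0 = points at the front spout (-x of rig), +1.047 = left spout, -1.047 = right spout; it can be pushed past them to stops at -1.45 and +1.45; growing = clockwise from above. Starts between the front and right spouts. Its two side faces are selector_c0 and _c1. Friction about 0.13 N m (2.6 N at 50 mm), no clicks; stays where it is left.
- selector_axis (a point): Point on the selector's axis at the middle height of the pointer (120 mm above the bench).
- selector_tip (a point): Tip of the selector's pointer, 65 mm from its axis, middle height. The pointer is a black bar 11 mm wide, 114 to 126 mm above the bench, from the round hub (30 mm wide) out to the pointed tip. The outlet tubes lie under it, tops 97 mm above the bench.
- spout_left (a point): Mouth of the left outlet tube, 74 mm above the bench, 75 mm from the selector's axis at pointer value +1.047. The three tubes run level from the selector and bend down at the end.
- spout_front (a point): Mouth of the front outlet tube, pointer value 0; else as spout_left.
- spout_right (a point): Mouth of the right outlet tube, pointer value -1.047; else as spout_left.
- beaker: The target receiver: a plain clear beaker with a slightly flared rim, 44 mm wide, 57 mm tall, standing loose on the plate (its foot at 8 mm) under one of the three spouts, which one changes. Origin at the centre of its underside.
- dish: A low wide glass dish, 58 mm wide, 26 mm tall, loose on the plate under another spout. Origin at the centre of its underside. Leave it alone.
- cylinder_glass: A narrow glass cylinder, 23 mm wide on a six-sided foot 40 mm wide, 59 mm tall, loose on the plate under the remaining spout. Origin at the centre of its underside. Leave it alone.
- stopper: A tapered rubber stopper, 33 mm wide, 28 mm tall, loose on the plate's front right corner. Origin at the centre of its underside. Leave it alone.
- vial: A screw-capped vial, 15 mm wide, 44 mm tall, loose on the plate's front left corner. Origin at the centre of its underside. Leave it alone.
Things that resemble listed ones, but are neither listed nor needed, are in the scene too. What is shaped like the beaker but black is not meant.

How it is judged (in metres and radians):
On the way, in this order (a step that is already met when the one before it is completed fails the run):
1. the valve is pushed shut, the selector not yet turned (value of joint valve_lever below 0.08 rad and value of joint selector between -0.86 and -0.2 rad), for 0.2 s.
2. with the valve shut, the pointer is on the spout over the beaker (value of joint valve_lever below 0.2 rad and ((horizontal distance between beaker and spout_left below 0.03 m and value of joint selector between 0.947 and 1.147 rad) or (horizontal distance between beaker and spout_front below 0.03 m and value of joint selector between -0.1 and 0.1 rad) or (horizontal distance between beaker and spout_right below 0.03 m and value of joint selector between -1.147 and -0.947 rad))), for 0.2 s.
At the end, for the whole second after the job is handed in: The valve lever is fully open (above 1.5 rad), the pointer stands within 0.1 rad (6 degrees) of the direction of the spout that has the beaker under it, both at rest, and the beaker, dish, glass cylinder, stopper and vial stand within 15 mm of where they were (value of joint valve_lever above 1.5 rad and ((horizontal distance between beaker and spout_left below 0.03 m and value of joint selector between 0.947 and 1.147 rad) or (horizontal distance between beaker and spout_front below 0.03 m and value of joint selector between -0.1 and 0.1 rad) or (horizontal distance between beaker and spout_right below 0.03 m and value of joint selector between -1.147 and -0.947 rad)) and velocity of joint valve_lever between -0.05 and 0.05 rad/s and velocity of joint selector between -0.05 and 0.05 rad/s and linear speed of each of beaker, dish, cylinder_glass, stopper, vial below 0.02 m/s and distance of each of beaker, dish, cylinder_glass, stopper, vial from where it was at the start of the episode below 0.015 m); the robot touches nothing.
It fails at once if the selector is turned while the valve is open (value of joint valve_lever above 0.3 rad and (velocity of joint selector above 0.25 rad/s or velocity of joint selector below -0.25 rad/s)).
It fails at once if the lever or the pointer is pinched between the fingers (contact force between each of valve_lever_c0, valve_lever_c1 and the fingers above 1.5 N or contact force between each of selector_c0, selector_c1 and the fingers above 1.5 N).
It fails at once if a receiver, the stopper or the vial is lifted, shifted by more than 15 mm or tipped (height (world z) of any of beaker, dish, cylinder_glass, stopper, vial above 0.02 m or distance of any of beaker, dish, cylinder_glass, stopper, vial from where it was at the start of the episode above 0.015 m or angle between any of beaker, dish, cylinder_glass, stopper, vial's own z axis and vertical above 0.3 rad).
It also fails if it takes over 72 s, if anything falls off the work surface, if the arm or the gripper's body presses on something with over 40 N, if the wrist force passes 120 N, or if a joint passes its speed limit or range.

### The arm

A 6-joint arm with a two-finger parallel gripper is mounted at the origin on a cart in front of the work surface, level with it; the furniture and walls round the work are solid. World frame = base frame: x ahead of the robot, y to its left, z up, the work surface at z = 0. Lengths are in mm, angles in degrees, forces in N, time in s.
With the tool pointing down it reaches from about 300 to 1000 mm from the base axis. Payload 5.1 kg.
Tool frame: the origin (TCP) lies midway between the tips of the shut fingers; the grasp point (between the pads) lies 19 mm behind it; z points along the fingers, y is the line along which they close (so a half turn about z gives the same grasp; the last joint's range is limited). The gripper opens to 95 mm and grips with 3 to 60 N. Pads are 20 mm wide; open, the fingers measure 119 mm over their backs; the gripper's body (75 mm by 180 mm) begins 59 mm behind the grasp point.
Start: joints at [-68.044, 7.093, 94.555, -0, 78.352, -4.733], TCP at [291.907, -580.754, 214.656] pointing down, gripper open.
Joint ranges: [-149.61, 149.61], [-58.7, 133.49], [1.44, 155.28], [-77.14, 257.14], [18.33, 153.61], [-166.67, 166.67]. Speed limits (degrees/s): [147.25, 147.25, 180, 180, 180, 180].

### API

Orientations are given as a 3x3 rotation matrix whose columns are the frame's x, y, z axes.
In Python, from workcell import robot gives the robot as it stands.
- The arm moves only by the tool send_rows, never from a script. Its argument "targets" is a list of rows, each a list of 7 numbers: the shift along the tool's x, y, z scaled (see below), then the turn, a rotation vector about the tool's x, y, z scaled (see below), then the closure, from 0 (fully open) to 1 (shut). In form: [[tx, ty, tz, wx, wy, wz, gripper], ...]. A call has 1 to 8 rows; each row is the pose to reach, as a shift and turn from the pose commanded when the call began, along the tool's axes at that moment; what a row does not reach only later rows make up. The controller multiplies each number of a shift by 150 mm and each number of a turn by 45 degrees. A row lasts 1/10 s, in which the tool goes at most 50 mm and 8.59 degrees, less where a joint would pass 70% of its speed; a pose out of reach is approached as far as the arm can. A call with a number of a shift or a turn outside -1 to 1 is refused whole. A call with a gripper value outside its range is refused whole. The fingers move at their own pace and stop on an object; the grip force is fixed at half the most. Time passes only in rows, so rows that repeat a pose let the fingers close. It gives the time, the measured TCP pose, the force, the opening and the grip force at its end, in the units of the state.
- robot.get_obs(): the state, without advancing time (a new reading comes with each control period).
- robot.camera(name): name is "side" or "top" or "wrist"; returns the picture (384x512x3 uint8, red, green, blue); there is no depth.
- robot.calibration(name): a dict with "intrinsics" (3x3 intrinsics, pixels), "position" and "attitude" of the camera in the world. Camera axes: x right, y up, looking along -z (the intrinsics and any distortion apply to the point x, -y, -z); pixel columns grow to the right and rows downward; lengths in mm; the calibration is good to about 2 mm. The wrist camera is an equidistant fisheye: a pixel r from the principal point sees the ray r / f radians off the axis. A picture is of the moment at which its call begins: read the wrist's pose just before it. calibration takes no time and is no camera call; for the wrist camera it gives the pose at the moment of the call.
- robot.finish_job(): hands the job in; it is judged then, once.
The state is a dict: "time": time; "q": joint angles; "qvel": joint speeds; "tau": joint torques, N m; "ee_pos": TCP position; "ee_rot": TCP orientation; "ft_force": force on the tool from outside, world axes, zero at the start; "moment": the same for the moment, N m; "width": finger opening in mm; "grip_force": force on a finger pad.
Only numpy, scipy, OpenCV 4.12 (cv2) and the standard library are available. Lean on these libraries where they do the work, as an engineer would, in place of code of your own. Each camera call takes 0.05 s, during which the arm holds its last target. There are 200 camera calls.

## Working session

There is one attempt and no reset: what is moved stays moved. The work goes in short steps, Python scripts to look and compute and a tool call to move; the robot and the scene stay as the last step left them, time stands still between calls to the robot, and variables do not carry over. Pictures are saved under pics/ and viewed, at most 12 in all, crops included, and the job is handed in when it is done.

Besides the shell and the picture viewer there is one more tool, called after ">>>" as name(argument=value, ...) on one line, values as JSON. send_rows: Moves the arm, as the interface text tells. Shifts and turns lie within -1 to 1; 1 stands for 150 mm of shift or 45 degrees of turn. Its arguments: {"type":"object","properties":{"targets":{"type":"array","items":{"type":"array","items":{"type":"number"}}}},"required":["targets"]}

```bash
mkdir -p pics; python3 - <<'E'
from workcell import robot
import cv2
for n in("top","side"):
    im=robot.camera(n); cv2.imwrite(f"pics/{n}0.png",im[:,:,::-1]); c=robot.calibration(n); print(n,c)
o=robot.get_obs(); print(o["time"],o["ee_pos"],o["ee_rot"],o["width"])
E
```

```text
top {'intrinsics': array([[395.03228605,   0.        , 252.4529945 ],
       [  0.        , 395.03228605, 198.17199084],
       [  0.        ,   0.        ,   1.        ]]), 'position': array([ 398.94674332, -278.17335183,  955.45878252]), 'attitude': array([[ 0.02309473,  0.99509463, -0.09619408],
       [-0.99966428,  0.02411647,  0.00947251],
       [ 0.01174591,  0.09594302,  0.99531752]])}
side {'intrinsics': array([[469.05034441,   0.        , 251.84457377],
       [  0.        , 469.05034441, 189.0198985 ],
       [  0.        ,   0.        ,   1.        ]]), 'position': array([425.32039543, 476.94579605, 543.06833322]), 'attitude': array([[-0.99754579,  0.04841841, -0.0505773 ],
       [-0.06833184, -0.515685  ,  0.85404903],
       [ 0.01526974,  0.85540905,  0.51772792]])}
0.1 [ 291.69178532 -580.24255495  213.53089724] [[ 8.93483780e-01  4.49094947e-01 -6.81422114e-04]
 [ 4.49095440e-01 -8.93482214e-01  1.67889475e-03]
 [ 1.45144610e-04 -1.80608879e-03 -9.99998358e-01]] 95.0532324596588
```

View pics/top0.png

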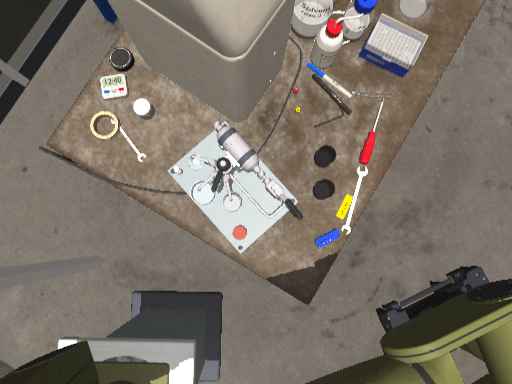

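View pics/side0.png

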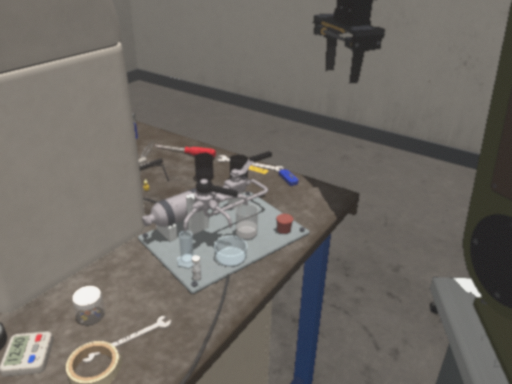

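The top view shows the plate at about (235,187), the cylinder at (240,145), the lever pointing right at (292,208), the selector hub at (223,163) and the red stopper at (239,232). A big grey box stands behind. Next I'll enlarge both views.

```bash
python3 - <<'E'
import cv2
a=cv2.imread("pics/top0.png")[115:260,160:310]; cv2.imwrite("pics/tc.png",cv2.resize(a,None,fx=4,fy=4,interpolation=cv2.INTER_CUBIC))
a=cv2.imread("pics/side0.png")[140:290,130:320]; cv2.imwrite("pics/sc.png",cv2.resize(a,None,fx=4,fy=4,interpolation=cv2.INTER_CUBIC))
E
```

```text
(no output)
```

View pics/tc.png

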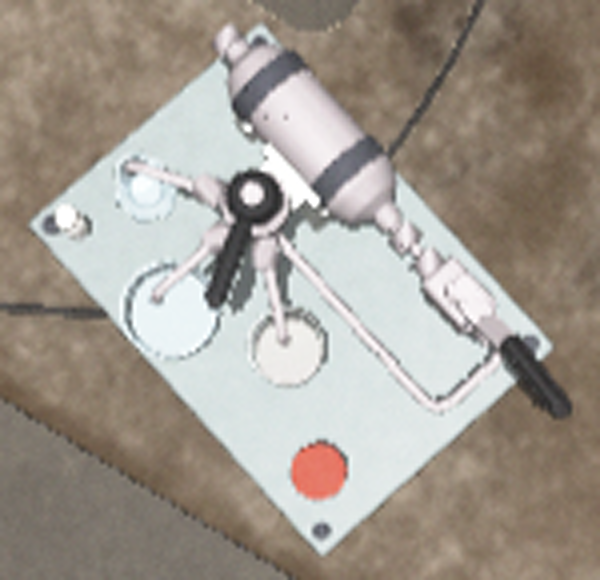

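View pics/sc.png

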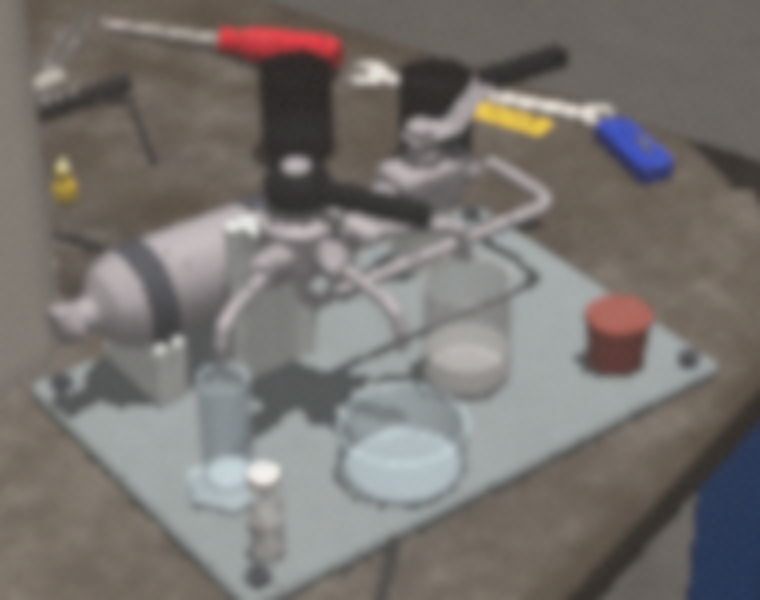

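The clear beaker stands under the right spout, at about (232,202) in the top view. The dish is under the front spout (203,193) and the cylinder under the left (196,162). The beaker-shaped things are the two black ones at (324,156) and (323,189), which are decoys, and the clear one at (232,202), which matches the description. The target is therefore the right spout, -1.047. Next I'll work out the poses.

```bash
cat > h.py <<'E'
import numpy as np
from workcell import robot
def ray(cal,u,v):
    K=cal["intrinsics"]; d=np.array([(u-K[0,2])/K[0,0],-(v-K[1,2])/K[1,1],-1]); return cal["position"],cal["attitude"]@d
def onz(cal,u,v,z):
    p,d=ray(cal,u,v); return p+d*(z-p[2])/d[2]
E
python3 - <<'E'
from h import *
np.set_printoptions(precision=1,suppress=True)
T=robot.calibration("top"); S=robot.calibration("side")
t=lambda u,v,z:onz(T,160+u/4-.4,115+v/4-.4,z)
s=lambda u,v,z:onz(S,130+u/4-.4,140+v/4-.4,z)
C=[t(33,222,8),t(322,553,8),t(550,347,8),t(262,27,8)] # frontleft, frontright, backright, backleft
for c in C: print(c)
y=(C[0]-C[1])+(C[3]-C[2]); th=np.arctan2(y[1],y[0])-np.pi/2
xx=(C[3]-C[0])+(C[2]-C[1]); print("yaw from y",np.degrees(th)," from x",np.degrees(np.arctan2(xx[1],xx[0])))
print("lens",np.linalg.norm(C[0]-C[1]),np.linalg.norm(C[1]-C[2]))
print("side corners FL,FR",s(258,595,8),s(716,365,8))
ex=np.array([np.cos(th),np.sin(th)]);ey=np.array([-ex[1],ex[0]])
m=np.mean(C,0)[:2]; O=m-5*ey*-1*-1; print("mid",m,"origin+",m+5*ey)
O=m+5*ey
rig=lambda p:np.array([(p[:2]-O)@ex,(p[:2]-O)@ey])
hub=t(253,194,130);tip=t(215,303,120)
print("hub",hub,rig(hub),"side",s(296,165,131),"tip",tip,rig(tip))
d=rig(tip)-rig(hub);print("sel",np.arctan2(d[1],-d[0]),np.linalg.norm(d))
lt=t(560,408,103.5);lb=t(512,345,103.5);print("lever tip",lt,rig(lt),"inner",lb,rig(lb),"side tip",s(562,55,105))
for n,(u,v,z) in dict(beaker=(290,350,65),dish=(173,313,10),cyl=(145,185,67),stop=(319,471,36),vial=(68,216,52)).items(): p=t(u,v,z);print(n,p,rig(p))
print("box corner",onz(T,240,118,0),onz(T,135,45,0),onz(T,288,50,0))
E
```

```text
[553.8 -80.9   8. ]
[ 359.3 -260.8    8. ]
[ 485.4 -395.     8. ]
[ 678.2 -215.7    8. ]
yaw from y -47.155278999975145  from x -47.02430398951324
lens 264.9932874045602 184.15369063542457
side corners FL,FR [549.9 -85.4   8. ] [ 358.1 -260.7    8. ]
mid [ 519.2 -238.1] origin+ [ 522.8 -234.7]
hub [ 551.7 -221.7  130. ] [10.1 30. ] side [ 551.2 -222.4  131. ] tip [ 494.4 -202.6  120. ] [-42.9   1. ]
sel -0.50176715340378 60.44178877041018
lever tip [ 443.8 -389.   103.5] [  59.4 -162.9] inner [ 477.3 -362.6  103.5] [  62.8 -120.3] side tip [ 440.3 -391.2  105. ]
beaker [ 475.  -240.8   65. ] [-28.1 -39.3]
dish [ 500.3 -167.6   10. ] [-64.5  29.1]
cyl [ 567.  -155.8   67. ] [-27.8  86. ]
stop [ 407.5 -258.4   36. ] [ -61.1 -100.7]
vial [ 550.6 -110.1   52. ] [-72.5 105.1]
box corner [ 690.  -251.8    0. ] [871.1  17.    0. ] [ 869.1 -368.3    0. ]
```

```bash
cat >> h.py <<'E'
import sys
from scipy.spatial.transform import Rotation as R
O=np.array([522.8,-234.7]); TH=np.radians(-47.1)
ex=np.array([np.cos(TH),np.sin(TH)]); ey=np.array([-ex[1],ex[0]])
def world(x,y): return O+x*ex+y*ey
def goto(x,y,z,yawy):
    "scaled shift and turn from the present pose to rig x,y, height z, tool y axis at world yaw yawy, tool down"
    o=robot.get_obs(); Rm=o["ee_rot"]; a=np.radians(yawy)
    Y=np.array([np.cos(a),np.sin(a),0]); Z=np.array([0,0,-1.]); G=np.c_[np.cross(Y,Z),Y,Z]
    w=R.from_matrix(Rm.T@G).as_rotvec(degrees=True)
    sh=Rm.T@(np.r_[world(x,y),z]-o["ee_pos"])
    d=o["ee_pos"][:2]-O
    print("t",round(o["time"],2),"rig",np.round([d@ex,d@ey,o["ee_pos"][2]],1),"yawY",round(float(np.degrees(np.arctan2(Rm[1,1],Rm[0,1]))),1),"F",np.round(o["ft_force"],1),"| shift",np.round(sh/150,3),"turn",np.round(w/45,3))
E
python3 -c "
from h import *
goto(87,-142,200,-47.1)"
```

```text
t 0.1 rig [  95.8 -404.5  213.5] yawY -63.3 F [-0.1 -0.6  0.4] | shift [ 1.664 -0.545  0.091] turn [-0.002 -0.001 -0.36 ]
```

>>> send_rows(targets=[[0.15, -0.05, 0, 0, 0, -0.06, 1], [0.3, -0.1, 0, 0, 0, -0.12, 1], [0.45, -0.15, 0, 0, 0, -0.2, 1], [0.6, -0.2, 0, 0, 0, -0.28, 1], [0.75, -0.25, 0, 0, 0, -0.36, 1], [0.85, -0.28, 0, 0, 0, -0.36, 1], [0.85, -0.28, 0, 0, 0, -0.36, 1]])

```text
time: 0.8
ee_pos: [388.0, -484.7, 214.3]
ee_rot: [[0.732, 0.681, -0.0], [0.681, -0.732, 0.001], [0.0, -0.001, -1.0]]
ft_force: [-0.2, 0.6, -0.1]
width: 44.6
grip_force: 0.0
```

```bash
python3 -c "
from h import *
goto(87,-142,200,-47.1)"
```

```text
t 0.8 rig [  91.4 -269.   214.3] yawY -47.1 F [-0.2  0.6 -0.1] | shift [ 0.847 -0.028  0.095] turn [-0.001 -0.     0.001]
```

Next I'll move over the start point and then descend in the same call, roughly to z = 140.

>>> send_rows(targets=[[0.2, -0.01, 0, 0, 0, 0, 1], [0.45, -0.02, 0, 0, 0, 0, 1], [0.7, -0.03, 0, 0, 0, 0, 1], [0.85, -0.03, 0, 0, 0, 0, 1], [0.85, -0.03, 0.15, 0, 0, 0, 1], [0.85, -0.03, 0.35, 0, 0, 0, 1], [0.85, -0.03, 0.5, 0, 0, 0, 1], [0.85, -0.03, 0.5, 0, 0, 0, 1]])

```text
time: 1.6
ee_pos: [474.7, -394.7, 135.0]
ee_rot: [[0.734, 0.679, -0.006], [0.679, -0.734, 0.005], [-0.001, -0.008, -1.0]]
ft_force: [0.3, 0.6, 0.1]
width: 0.3
grip_force: 0.0
```

```bash
python3 -c "
from h import *
import cv2
im=robot.camera('side')[:,:,::-1]; a=cv2.resize(im[90:240,180:340],None,fx=4,fy=4,interpolation=cv2.INTER_CUBIC)
b=robot.camera('top')[:,:,::-1][140:290,230:390]; b=cv2.resize(b,None,fx=4,fy=4,interpolation=cv2.INTER_CUBIC)
cv2.imwrite('pics/p1.png',cv2.resize(np.hstack([a,b]),(800,375)))
goto(87,-142,87,-47.1)"
```

```text
t 1.7 rig [  87.2 -143.8  139.6] yawY -47.2 F [ 0.2 -0.5 -0. ] | shift [ 0.012 -0.001  0.351] turn [-0.001  0.    -0.002]
```

View pics/p1.png

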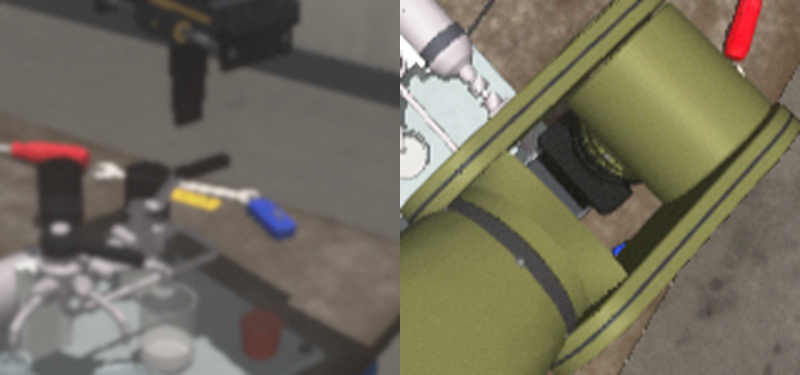

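The picture shows the shut fingers above and behind the lever, clear of it. I'll lower them behind the handle and approach.

>>> send_rows(targets=[[0.01, 0, 0.1, 0, 0, 0, 1], [0.01, 0, 0.2, 0, 0, 0, 1], [0.01, 0, 0.3, 0, 0, 0, 1], [0.01, 0, 0.35, 0, 0, 0, 1], [0.01, 0, 0.35, 0, 0, 0, 1], [0.01, -0.03, 0.35, 0, 0, 0, 1], [0.01, -0.03, 0.35, 0, 0, 0, 1]])

```text
time: 2.4
ee_pos: [475.4, -391.5, 87.8]
ee_rot: [[0.733, 0.681, 0.001], [0.681, -0.733, -0.0], [0.0, 0.001, -1.0]]
ft_force: [-0.1, -0.3, 0.3]
width: 0.7
grip_force: 0.0
```

```bash
python3 -c "
from h import *
goto(79,-142,87,-47.1)
for k in range(1,9):
    p=np.radians(4.5*k); a=np.array([68,-18.]); r=R.from_euler('z',p).as_matrix()[:2,:2]; print(np.round((a-r@a)/150,3),0.1*k)"
```

```text
t 2.4 rig [  82.6 -141.5   87.8] yawY -47.1 F [-0.1 -0.3  0.3] | shift [-0.004 -0.024  0.005] turn [ 0.001 -0.    -0.   ]
[-0.008 -0.036] 0.1
[-0.013 -0.072] 0.2
[-0.015 -0.109] 0.30000000000000004
[-0.015 -0.146] 0.4
[-0.011 -0.183] 0.5
[-0.005 -0.219] 0.6000000000000001
[ 0.004 -0.255] 0.7000000000000001
[ 0.016 -0.289] 0.8
```

>>> send_rows(targets=[[0, -0.024, 0, 0, 0, 0, 1], [-0.008, -0.06, 0, 0, 0, 0.1, 1], [-0.013, -0.096, 0, 0, 0, 0.2, 1], [-0.015, -0.133, 0, 0, 0, 0.3, 1], [-0.015, -0.17, 0, 0, 0, 0.4, 1], [-0.011, -0.207, 0, 0, 0, 0.5, 1], [-0.005, -0.243, 0, 0, 0, 0.6, 1], [0.004, -0.279, 0, 0, 0, 0.7, 1]])

```text
time: 3.2
ee_pos: [448.9, -362.0, 89.0]
ee_rot: [[0.981, 0.194, 0.005], [0.194, -0.981, -0.005], [0.004, 0.006, -1.0]]
ft_force: [2.9, -3.6, -0.1]
width: 0.1
grip_force: 2.0
```

>>> send_rows(targets=[[-0.008, -0.036, 0, 0, 0, 0.1, 1], [-0.013, -0.072, 0, 0, 0, 0.2, 1], [-0.015, -0.109, 0, 0, 0, 0.3, 1], [-0.015, -0.146, 0, 0, 0, 0.4, 1], [-0.011, -0.183, 0, 0, 0, 0.5, 1], [-0.005, -0.219, 0, 0, 0, 0.6, 1], [0.004, -0.255, 0, 0, 0, 0.7, 1], [0.016, -0.289, 0, 0, 0, 0.8, 1]])

```text
time: 4.0
ee_pos: [442.2, -319.3, 89.0]
ee_rot: [[0.908, -0.419, 0.003], [-0.419, -0.908, -0.005], [0.005, 0.003, -1.0]]
ft_force: [1.1, -4.9, -0.3]
width: 0.6
grip_force: 1.9
```

```bash
python3 -c "
from h import *
goto(-8,-92,87,-137.1)"
```

```text
t 4.0 rig [   7.1 -116.7   89. ] yawY -114.8 F [ 1.1 -4.9 -0.3] | shift [-0.031 -0.191  0.013] turn [ 0.003 -0.008  0.496]
```

>>> send_rows(targets=[[-0.008, -0.036, 0, 0, 0, 0.1, 1], [-0.013, -0.072, 0, 0, 0, 0.2, 1], [-0.015, -0.109, 0, 0, 0, 0.3, 1], [-0.016, -0.146, 0, 0, 0, 0.4, 1], [-0.016, -0.17, 0, 0, 0, 0.46, 1], [-0.016, -0.183, 0, 0, 0, 0.5, 1], [-0.016, -0.183, 0, 0, 0, 0.5, 1]])

```text
time: 4.7
ee_pos: [450.2, -294.3, 88.7]
ee_rot: [[0.681, -0.732, 0.0], [-0.732, -0.681, -0.007], [0.005, 0.004, -1.0]]
ft_force: [-2.9, -8.3, 0.7]
width: 0.5
grip_force: 3.8
```

```bash
python3 -c "
from h import *
goto(-8,-92,87,-137.1)"
```

```text
t 4.7 rig [ -5.8 -93.7  88.7] yawY -137.1 F [-2.9 -8.3  0.7] | shift [-0.015 -0.012  0.011] turn [ 0.006 -0.007  0.   ]
```

>>> send_rows(targets=[[0, -0.007, 0, 0, 0, 0, 1], [0, -0.014, 0, 0, 0, 0, 1], [0, -0.014, 0, 0, 0, 0, 1]])

```text
time: 5.0
ee_pos: [450.3, -294.2, 88.6]
ee_rot: [[0.681, -0.732, -0.003], [-0.732, -0.681, -0.009], [0.005, 0.008, -1.0]]
ft_force: [-7.6, -11.8, 1.7]
width: 0.4
grip_force: 7.1
```

The lever is at its stop: force rose with no motion. I'll back off and rise.

>>> send_rows(targets=[[0, 0.05, 0, 0, 0, 0, 1], [0, 0.1, 0, 0, 0, 0, 1], [0, 0.12, -0.15, 0, 0, 0, 1], [0, 0.12, -0.3, 0, 0, 0, 1], [0, 0.12, -0.42, 0, 0, 0, 1], [0, 0.12, -0.42, 0, 0, 0, 1]])

```text
time: 5.6
ee_pos: [440.2, -303.6, 153.5]
ee_rot: [[0.681, -0.733, 0.005], [-0.733, -0.681, -0.004], [0.006, -0.001, -1.0]]
ft_force: [0.5, 0.2, 0.7]
width: 0.5
grip_force: 0.0
```

```bash
python3 -c "
from h import *
goto(-41.7,30.8,150,-108.5)"
```

```text
t 5.6 rig [  -5.8 -107.4  153.5] yawY -137.1 F [0.5 0.2 0.7] | shift [-0.24  -0.921  0.023] turn [ 0.001 -0.008 -0.636]
```

>>> send_rows(targets=[[-0.04, -0.15, 0, 0, 0, -0.1, 1], [-0.08, -0.32, 0, 0, 0, -0.2, 1], [-0.13, -0.5, 0, 0, 0, -0.32, 1], [-0.18, -0.68, 0, 0, 0, -0.46, 1], [-0.22, -0.84, 0, 0, 0, -0.58, 1], [-0.24, -0.92, 0, 0, 0, -0.636, 1], [-0.24, -0.92, 0, 0, 0, -0.636, 1], [-0.24, -0.92, 0, 0, 0, -0.636, 1]])

```text
time: 6.4
ee_pos: [514.8, -182.4, 149.5]
ee_rot: [[0.948, -0.318, -0.001], [-0.318, -0.948, 0.0], [-0.001, 0.0, -1.0]]
ft_force: [-0.7, -0.3, 0.2]
width: 0.4
grip_force: 0.0
```

```bash
python3 -c "
from h import *
import cv2
im=robot.camera('side')[:,:,::-1]; a=cv2.resize(im[110:260,150:310],None,fx=4,fy=4,interpolation=cv2.INTER_CUBIC)
b=robot.camera('top')[:,:,::-1][115:265,160:320]; b=cv2.resize(b,None,fx=4,fy=4,interpolation=cv2.INTER_CUBIC)
cv2.imwrite('pics/p2.png',cv2.resize(np.hstack([a,b]),(800,375)))
goto(-41.7,30.8,107,-108.5)"
```

```text
t 6.5 rig [-43.4  29.4 149.9] yawY -108.6 F [ 0.6 -1.  -0.3] | shift [ 0.015 -0.003  0.286] turn [ 0.     0.001 -0.002]
```

View pics/p2.png

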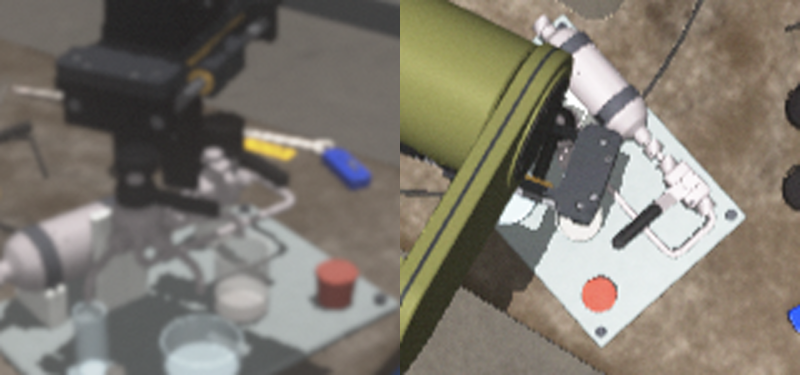

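The lever now points to the front, so it is shut. I'll check where the fingertip should appear relative to the pointer.

```bash
python3 -c "
from h import *
S=robot.calibration('side')
def pr(n,p):
    q=S['attitude'].T@(np.array(p)-S['position']); K=S['intrinsics']; u=K[0,0]*q[0]/-q[2]+K[0,2]; v=-K[1,1]*q[1]/-q[2]+K[1,2]
    print(n,np.round([(u-150)*4*.625,(v-110)*4*.625]))
pr('finger',robot.get_obs()['ee_pos'])
pr('low',robot.get_obs()['ee_pos']-[0,0,43])
pr('hub',np.r_[world(10,30),126]); pr('tip',np.r_[world(10-57,30-31.2),120])
"
```

```text
finger [178. 185.]
low [180. 240.]
hub [133. 184.]
tip [219. 211.]
```

>>> send_rows(targets=[[0.01, 0, 0.08, 0, 0, 0, 1], [0.015, 0, 0.16, 0, 0, 0, 1], [0.015, 0, 0.24, 0, 0, 0, 1], [0.015, 0, 0.285, 0, 0, 0, 1], [0.015, 0, 0.285, 0, 0, 0, 1]])

```text
time: 7.0
ee_pos: [516.2, -182.3, 105.2]
ee_rot: [[0.948, -0.317, -0.003], [-0.317, -0.948, 0.002], [-0.004, -0.0, -1.0]]
ft_force: [-0.0, -0.1, -0.8]
width: 0.1
grip_force: 0.0
```

```bash
python3 -c "
from h import *
goto(-41.7+3.8,30.8-7,107,-108.5)
x,y=np.array([10,30])+45*np.array([-.5,-.866])+17.5*np.array([-.866,.5]);print(x,y)
goto(x,y,107,-77.1)
for k in range(1,8):
    p=-np.radians(4.5*k); a=np.array([45,17.5]); r=R.from_euler('z',p).as_matrix()[:2,:2]; print(np.round((a-r@a)/150,3),-0.1*k)"
```

```text
t 7.0 rig [-42.9  30.8 105.2] yawY -108.5 F [-0.  -0.1 -0.8] | shift [ 0.007  0.057 -0.012] turn [-0.001  0.005 -0.   ]
-27.655 -0.21999999999999886
t 7.0 rig [-42.9  30.8 105.2] yawY -108.5 F [-0.  -0.1 -0.8] | shift [-0.01   0.23  -0.012] turn [-0.002  0.004 -0.698]
[-0.008  0.024] -0.1
[-0.015  0.048] -0.2
[-0.019  0.073] -0.30000000000000004
[-0.021  0.098] -0.4
[-0.022  0.124] -0.5
[-0.02   0.149] -0.6000000000000001
[-0.017  0.174] -0.7000000000000001
```

>>> send_rows(targets=[[0.003, 0.03, 0, 0, 0, 0, 1], [0.007, 0.056, 0, 0, 0, 0, 1], [-0.001, 0.08, 0, 0, 0, -0.1, 1], [-0.008, 0.104, 0, 0, 0, -0.2, 1], [-0.012, 0.129, 0, 0, 0, -0.3, 1], [-0.014, 0.154, 0, 0, 0, -0.4, 1], [-0.015, 0.18, 0, 0, 0, -0.5, 1], [-0.014, 0.205, 0, 0, 0, -0.6, 1]])

```text
time: 7.8
ee_pos: [506.5, -211.3, 108.3]
ee_rot: [[0.989, 0.151, 0.002], [0.151, -0.989, 0.001], [0.002, -0.0, -1.0]]
ft_force: [1.2, 2.7, -0.5]
width: 0.3
grip_force: 1.2
```

>>> send_rows(targets=[[0, 0.01, 0, 0, 0, -0.04, 1], [0, 0.015, 0, 0, 0, -0.06, 1], [0, 0.015, 0, 0, 0, -0.06, 1]])

```text
time: 8.1
ee_pos: [506.2, -213.6, 108.0]
ee_rot: [[0.981, 0.194, 0.0], [0.194, -0.981, 0.0], [0.0, -0.0, -1.0]]
ft_force: [-0.9, 2.8, 0.8]
width: 0.5
grip_force: 1.2
```

```bash
python3 -c "
from h import *
goto(-27.7,-.2,107,-77.1)"
```

```text
t 8.1 rig [-26.7   2.2 108. ] yawY -78.8 F [-0.9  2.8  0.8] | shift [-0.017  0.003  0.007] turn [-0.    -0.001 -0.038]
```

>>> send_rows(targets=[[0, -0.03, 0, 0, 0, 0, 1], [0, -0.07, 0, 0, 0, 0, 1], [0, -0.07, -0.15, 0, 0, 0, 1], [0, -0.07, -0.35, 0, 0, 0, 1], [0, 0.1, -0.4, 0, 0, 0, 1], [-0.1, 0.35, -0.4, 0, 0, 0, 1], [-0.15, 0.65, -0.4, 0, 0, 0, 1], [-0.15, 0.95, -0.4, 0, 0, 0, 1]])

```text
time: 8.9
ee_pos: [511.3, -358.9, 167.8]
ee_rot: [[0.981, 0.194, 0.001], [0.194, -0.981, -0.001], [0.0, 0.001, -1.0]]
ft_force: [0.2, 0.4, 0.3]
width: 0.3
grip_force: 0.0
```

>>> send_rows(targets=[[-0.2, 0.2, 0, 0, 0, 0, 1], [-0.4, 0.4, 0, 0, 0, 0, 1], [-0.4, 0.4, 0, 0, 0, 0, 1]])

```text
time: 9.2
ee_pos: [462.1, -431.7, 167.2]
ee_rot: [[0.982, 0.189, -0.001], [0.189, -0.982, -0.001], [-0.001, 0.001, -1.0]]
ft_force: [-0.0, 1.1, -0.5]
width: 0.3
grip_force: 0.0
```

```bash
python3 -c "
from h import *
import cv2
b=robot.camera('top')[:,:,::-1]; cv2.imwrite('pics/top3.png',b)
cv2.imwrite('pics/p3.png',cv2.resize(b[115:265,160:310],None,fx=4,fy=4,interpolation=cv2.INTER_CUBIC))
goto(5,-48,150,-137.1)"
```

```text
t 9.25 rig [ 102.3 -176.3  167.1] yawY -79.0 F [ 0.6 -0.1 -0.1] | shift [ 0.383 -1.003  0.114] turn [0.    0.    1.291]
```

View pics/p3.png

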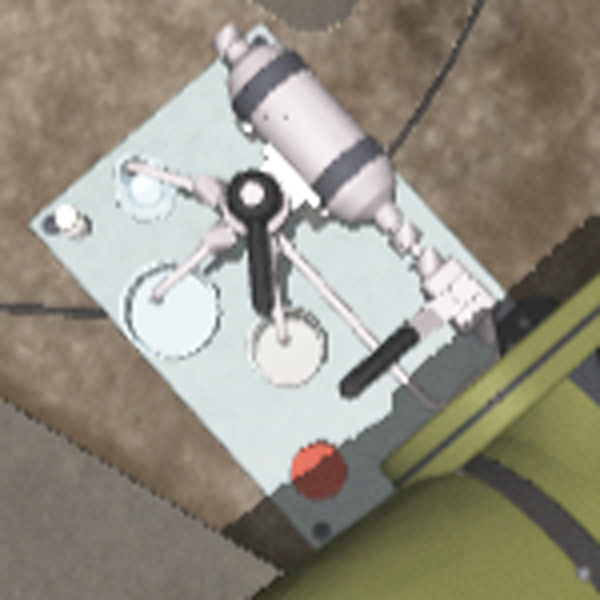

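The pointer's tip is now at crop (263,312) and the lever is shut with its tip at (350,388). The pointer looks slightly short of the spout at (284,340), so I'll measure it.

```bash
python3 -c "
from h import *
import cv2
T=robot.calibration('top')
rg=lambda p:np.array([(p[:2]-O)@ex,(p[:2]-O)@ey])
for f in ('top0','top3'):
    im=cv2.imread(f'pics/{f}.png').max(2); m=(im<70).astype(np.uint8)
    n,l,s,c=cv2.connectedComponentsWithStats(m); k=l[115+200//4+2,160+232//4] if 0 else None
    ys,xs=np.nonzero(m); P=np.array([rg(onz(T,u,v,123)) for u,v in zip(xs,ys)])
    H=np.array([10,30]); d=P-H; r=np.hypot(*d.T); ang=np.arctan2(d[:,1],-d[:,0])
    a=(r>22)&(r<60)&(abs(ang)<1.6); print(f,a.sum(),np.round(np.median(ang[a]),3),np.round([np.median(ang[a&(r<40)]),np.median(ang[a&(r>=40)])],3))
    hb=r<17; print('hub c',P[hb].mean(0))
t=lambda u,v,z:rg(onz(T,160+u/4-.4,115+v/4-.4,z))
print('hub',t(253,194,130))
for n,(u,v) in dict(R=(284,338),F=(156,297),L=(132,166)).items():
    d=t(u,v,92)-[10,30]; print(n,np.arctan2(d[1],-d[0]),np.hypot(*d))
"
```

```text
top0 46 -0.487 [-0.43  -0.537]
hub c [ 9.24956111 28.41688706]
top3 50 -0.981 [-0.943 -0.987]
hub c [ 9.50217735 28.09716292]
hub [10.16518133 30.048721  ]
R -1.051343612886658 74.33890128490061
F -0.012702102763748599 74.61033533389087
L 1.0430685596733729 73.05230019840583
```

```bash
python3 -c "
from h import *
import cv2
T=robot.calibration('top')
rg=lambda p:np.array([(p[:2]-O)@ex,(p[:2]-O)@ey])
im=cv2.imread('pics/top3.png').max(2).astype(float)
# subpixel darkness-weighted centreline by image row (pointer runs nearly down the rows)
pts=[]
for v in range(180,191):
    u=np.arange(217,231); w=np.clip(130-im[v,217:231],0,None); w[w<25]=0
    c=(w*u).sum()/w.sum(); pts.append(rg(onz(T,c,v,121))); print(v,np.round(c,2),im[v,217:231].astype(int))
pts=np.array(pts); vx,vy,x0,y0=cv2.fitLine(pts.astype(np.float32),cv2.DIST_HUBER,0,.01,.01).ravel()
if vx>0: vx,vy=-vx,-vy
print('angle',np.arctan2(vy,-vx),'line dist from hub',(10-x0)*vy-(30-y0)*vx)
for H in([10,30],[10,29]): d=pts-H; print(np.round(np.arctan2(d[:,1],-d[:,0]),3))
"
```

```text
180 225.01 [159 163 166 223 222  81  68  76  72  58  74 153 107 101]
181 225.06 [224 225 227 227 222  98  66  72  71  55  81 150  97 108]
182 224.93 [228 227 227 226 222  94  62  71  76  58  82 134 103 107]
183 225.24 [226 227 227 227 223 107  59  75  74  59  78 110 105 106]
184 225.39 [227 226 227 226 221 136  56  76  75  56  69 112  94 110]
185 224.99 [226 226 226 226 222 131  60  74  73  58  69 116 107 112]
186 224.99 [226 225 226 226 223 145  59  73  70  62  66 123 144 112]
187 225.01 [225 223 225 225 222 179  58  77  77  63  63 131 185 108]
188 225.29 [226 226 226 225 225 174  58  74  76  73  74 133 212 105]
189 225.41 [226 226 226 228 227 192  61  80  77  72  67 109 221 103]
190 225.03 [224 227 228 227 228 223  67  72  77  74  62 111 231 117]
angle -0.8633636 line dist from hub 3.8285637
[-0.971 -0.967 -0.953 -0.964 -0.966 -0.942 -0.938 -0.935 -0.943 -0.944
 -0.926]
[-0.954 -0.951 -0.938 -0.95  -0.952 -0.929 -0.925 -0.923 -0.932 -0.933
 -0.915]
```

The image gives about -0.95 to -0.98 and the contact geometry about -1.03. A further push of about 0.07 rad keeps it inside the band by either estimate.

```bash
python3 -c "
from h import *
goto(-34,6.5,160,-74.8)"
```

```text
t 9.25 rig [ 102.3 -176.3  167.1] yawY -79.0 F [ 0.6 -0.1 -0.1] | shift [ 0.554 -1.416  0.048] turn [-0.     0.    -0.093]
```

>>> send_rows(targets=[[0.08, -0.2, 0, 0, 0, -0.09, 1], [0.18, -0.4, 0, 0, 0, -0.09, 1], [0.26, -0.6, 0, 0, 0, -0.09, 1], [0.35, -0.85, 0, 0, 0, -0.09, 1], [0.35, -0.85, 0, 0, 0, -0.09, 1]])

```text
time: 9.75
ee_pos: [492.0, -287.9, 167.2]
ee_rot: [[0.963, 0.268, 0.0], [0.268, -0.963, 0.002], [0.001, -0.002, -1.0]]
ft_force: [0.2, -0.1, 0.3]
width: 0.2
grip_force: 0.0
```

```bash
python3 -c "
from h import *
goto(-34,6.5,107,-74.8)"
```

```text
t 9.75 rig [ 18.  -58.7 167.2] yawY -74.4 F [ 0.2 -0.1  0.3] | shift [ 0.227 -0.507  0.402] turn [-0.002 -0.001  0.008]
```

>>> send_rows(targets=[[0.1, -0.2, 0, 0, 0, 0, 1], [0.2, -0.42, 0, 0, 0, 0, 1], [0.227, -0.507, 0, 0, 0, 0, 1], [0.227, -0.507, 0, 0, 0, 0, 1], [0.227, -0.507, 0.15, 0, 0, 0, 1], [0.227, -0.507, 0.3, 0, 0, 0, 1], [0.227, -0.507, 0.4, 0, 0, 0, 1], [0.227, -0.507, 0.4, 0, 0, 0, 1]])

```text
time: 10.55
ee_pos: [502.2, -210.6, 104.6]
ee_rot: [[0.965, 0.262, -0.005], [0.262, -0.965, 0.002], [-0.004, -0.003, -1.0]]
ft_force: [-0.5, 0.0, -0.7]
width: 0.2
grip_force: 0.0
```

```bash
python3 -c "
from h import *
goto(-24.7,-.3,107,-74.8)"
```

```text
t 10.55 rig [-31.7   1.3 104.6] yawY -74.8 F [-0.5  0.  -0.7] | shift [ 0.012  0.046 -0.016] turn [-0.004  0.005  0.   ]
```

>>> send_rows(targets=[[0, 0, 0, 0, 0, 0, 1], [0, 0, 0, 0, 0, 0, 1]])

```text
time: 10.75
ee_pos: [504.8, -211.4, 108.8]
ee_rot: [[0.965, 0.263, 0.002], [0.263, -0.965, -0.001], [0.002, 0.002, -1.0]]
ft_force: [-0.4, -0.5, 1.1]
width: 0.0
grip_force: 0.0
```

```bash
python3 -c "
from h import *
goto(-24.7,-.3,107,-74.8)"
```

```text
t 10.75 rig [-29.3   2.7 108.8] yawY -74.8 F [-0.4 -0.5  1.1] | shift [-0.003  0.036  0.012] turn [ 0.002 -0.002  0.001]
```

>>> send_rows(targets=[[0, 0.008, 0, 0, 0, 0, 1], [0, 0.016, 0, 0, 0, 0, 1], [0, 0.016, 0, 0, 0, 0, 1]])

```text
time: 11.05
ee_pos: [505.1, -213.0, 108.2]
ee_rot: [[0.965, 0.263, 0.001], [0.263, -0.965, -0.0], [0.001, 0.0, -1.0]]
ft_force: [-0.6, 0.2, 0.7]
width: 0.3
grip_force: 0.5
```

>>> send_rows(targets=[[0, 0.008, 0, 0, 0, 0, 1], [0, 0.016, 0, 0, 0, 0, 1], [0, 0.016, 0, 0, 0, 0, 1]])

```text
time: 11.35
ee_pos: [505.3, -215.2, 107.5]
ee_rot: [[0.965, 0.263, -0.0], [0.263, -0.965, 0.0], [0.0, -0.0, -1.0]]
ft_force: [-1.0, 1.4, 2.1]
width: 0.5
grip_force: 1.2
```

```bash
python3 -c "
from h import *
goto(-24.7,-.3,107,-74.8)"
```

```text
t 11.35 rig [-26.2   0.5 107.5] yawY -74.7 F [-1.   1.4  2.1] | shift [0.    0.011 0.004] turn [-0.    -0.     0.001]
```

>>> send_rows(targets=[[0, 0.005, 0, 0, 0, 0, 1], [0, 0.01, 0, 0, 0, 0, 1], [0, 0.01, 0, 0, 0, 0, 1], [0, -0.03, 0, 0, 0, 0, 1], [0, -0.06, 0, 0, 0, 0, 1], [0, -0.07, -0.15, 0, 0, 0, 1], [0, -0.07, -0.35, 0, 0, 0, 1], [0, -0.05, -0.4, 0, 0, 0, 1]])

```text
time: 12.15
ee_pos: [505.0, -208.6, 170.9]
ee_rot: [[0.965, 0.264, 0.005], [0.264, -0.965, -0.003], [0.004, 0.005, -1.0]]
ft_force: [0.9, 0.0, 1.0]
width: 0.3
grip_force: 0.0
```

>>> send_rows(targets=[[0, 0.2, 0, 0, 0, 0, 1], [-0.1, 0.5, 0, 0, 0, 0, 1], [-0.2, 0.8, 0, 0, 0, 0, 1], [-0.3, 1.0, 0, 0, 0, 0, 1], [-0.3, 1.0, 0, 0, 0, 0, 1]])

```text
time: 12.65
ee_pos: [498.1, -368.2, 166.2]
ee_rot: [[0.966, 0.259, -0.001], [0.259, -0.966, -0.001], [-0.001, 0.001, -1.0]]
ft_force: [0.2, 0.3, 0.1]
width: 0.5
grip_force: 0.0
```

>>> send_rows(targets=[[-0.1, 0.2, 0, 0, 0, 0, 1], [-0.2, 0.4, 0, 0, 0, 0, 1], [-0.2, 0.4, 0, 0, 0, 0, 1]])

```text
time: 12.95
ee_pos: [485.3, -432.5, 166.5]
ee_rot: [[0.965, 0.261, -0.001], [0.261, -0.965, -0.0], [-0.001, 0.0, -1.0]]
ft_force: [0.4, -0.5, -0.3]
width: -0.0
grip_force: 0.0
```

```bash
python3 -c "
from h import *
import cv2
b=robot.camera('top')[:,:,::-1]; cv2.imwrite('pics/top4.png',b)
a=cv2.resize(b[140:240,200:300],None,fx=6,fy=6,interpolation=cv2.INTER_CUBIC); cv2.imwrite('pics/p4.png',a)
goto(5,-48,150,-137.1)"
```

```text
t 13.0 rig [ 118.4 -160.6  166.4] yawY -74.8 F [-0.1 -0.5 -1.5] | shift [ 0.313 -1.018  0.11 ] turn [-1.000e-03  1.000e-03  1.383e+00]
```

View pics/p4.png

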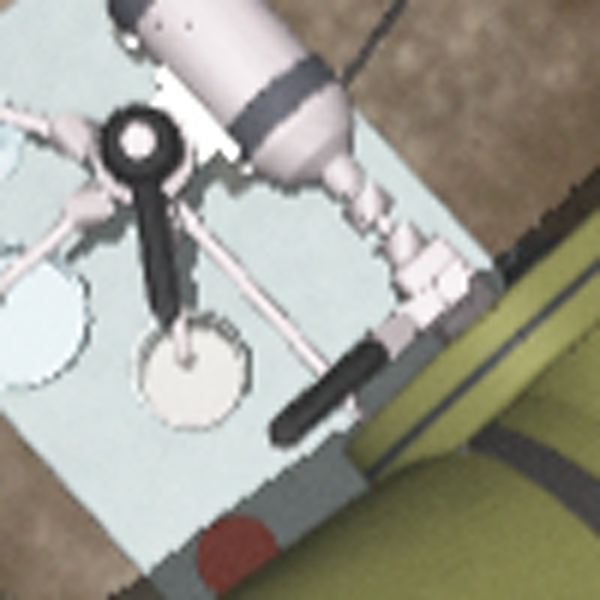

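The pointer now lies over the right tube, with its tip at crop (167,325) and the spout end at (183,360). I'll check the angle.

```bash
python3 -c "
from h import *
T=robot.calibration('top')
rg=lambda p:np.array([(p[:2]-O)@ex,(p[:2]-O)@ey])
t=lambda u,v,z:rg(onz(T,200+u/6-.42,140+v/6-.42,z))
h=t(139,139,131);print('hub',h)
for n,p in dict(tip=t(167,325,121),mid=t(156,250,121),spout=t(183,360,92),l1=t(285,436,103.5),l2=t(375,350,103.5)).items():
    d=p-h;e=p-[10,30];print(n,p,np.arctan2(d[1],-d[0]),np.arctan2(e[1],-e[0]),np.hypot(*d))
"
```

```text
hub [10.42380852 30.58060364]
tip [-25.29356421 -24.35315618] -0.994287659785088 -0.9948866962109846 65.52441287111701
mid [-10.57209413  -1.63437822] -0.9931964754389575 -0.9942045076677362 38.45299707937725
spout [-28.45365523 -34.57219869] -1.0327979270975114 -1.0336818061755355 75.87057953444408
l1 [-19.42106488 -80.67231604] -1.3087055891914956 -1.310966414837825 115.18649489608721
l2 [ 25.52681134 -78.93355944] -1.7078410043324552 -1.7123773652498482 110.55067891693163
```

The pointer is at about -1.0 and the spout measures -1.03 the same way, so it is within tolerance. Next is opening the valve. I'll go to the lever's left side in two calls.

>>> send_rows(targets=[[0.04, -0.1, 0, 0, 0, 0.12, 1], [0.08, -0.25, 0, 0, 0, 0.25, 1], [0.12, -0.4, 0, 0, 0, 0.4, 1], [0.16, -0.55, 0, 0, 0, 0.55, 1], [0.2, -0.65, 0, 0, 0, 0.7, 1], [0.2, -0.65, 0, 0, 0, 0.8, 1], [0.2, -0.65, 0, 0, 0, 0.8, 1]])

```text
time: 13.7
ee_pos: [489.7, -326.1, 167.0]
ee_rot: [[0.936, -0.352, -0.0], [-0.352, -0.936, 0.001], [-0.001, -0.001, -1.0]]
ft_force: [0.0, -0.4, 0.4]
width: 0.7
grip_force: 0.0
```

```bash
python3 -c "
from h import *
goto(3,-50,150,-137.1)"
```

```text
t 13.7 rig [ 44.4 -86.5 167. ] yawY -110.6 F [ 0.  -0.4  0.4] | shift [-0.139 -0.341  0.113] turn [-0.001  0.001  0.589]
```

>>> send_rows(targets=[[-0.05, -0.1, 0, 0, 0, 0.15, 1], [-0.1, -0.25, 0, 0, 0, 0.3, 1], [-0.14, -0.34, 0, 0, 0, 0.45, 1], [-0.14, -0.34, 0, 0, 0, 0.59, 1], [-0.14, -0.34, 0, 0, 0, 0.59, 1], [-0.14, -0.34, 0, 0, 0, 0.59, 1]])

```text
time: 14.3
ee_pos: [487.9, -272.9, 167.2]
ee_rot: [[0.681, -0.732, -0.0], [-0.732, -0.681, 0.0], [-0.0, -0.0, -1.0]]
ft_force: [0.4, 1.1, -0.7]
width: 0.3
grip_force: 0.0
```

```bash
python3 -c "
from h import *
import cv2
im=robot.camera('side')[:,:,::-1]; cv2.imwrite('pics/p5.png',cv2.resize(im[100:250,150:320],None,fx=4,fy=4,interpolation=cv2.INTER_CUBIC))
goto(3,-50,87,-137.1)"
```

```text
t 14.35 rig [  4.4 -51.7 167.3] yawY -137.1 F [-0.4 -0.2  0.1] | shift [-0.009 -0.011  0.535] turn [-0.     0.    -0.001]
```

View pics/p5.png

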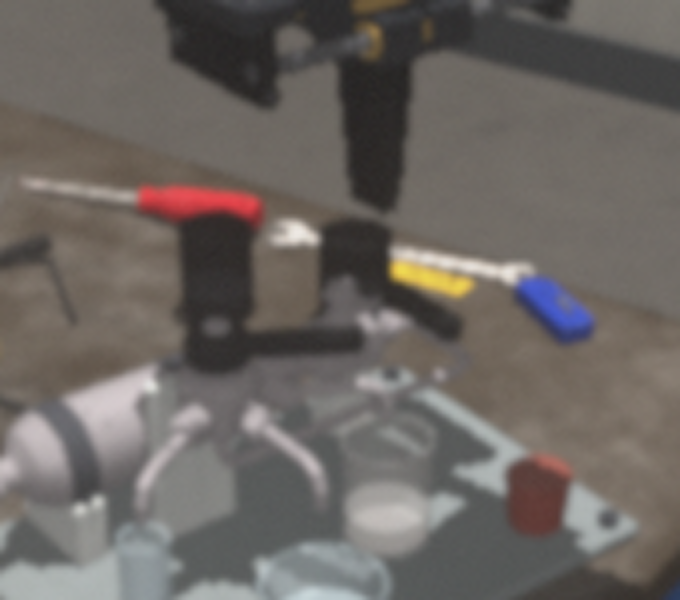

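The picture shows the finger above the gap between the pointer tip (365,340) and the lever (430,310). By the geometry it descends clear of both, so I'll lower it.

>>> send_rows(targets=[[-0.01, -0.01, 0.1, 0, 0, 0, 1], [-0.01, -0.01, 0.2, 0, 0, 0, 1], [-0.01, -0.01, 0.3, 0, 0, 0, 1], [-0.01, -0.01, 0.4, 0, 0, 0, 1], [-0.01, -0.01, 0.48, 0, 0, 0, 1], [-0.01, -0.01, 0.53, 0, 0, 0, 1], [-0.01, -0.01, 0.53, 0, 0, 0, 1]])

```text
time: 15.05
ee_pos: [487.2, -270.6, 86.1]
ee_rot: [[0.678, -0.735, -0.002], [-0.735, -0.678, 0.002], [-0.003, 0.001, -1.0]]
ft_force: [0.6, -0.4, -0.1]
width: 0.3
grip_force: 0.0
```

```bash
python3 -c "
from h import *
goto(3,-58.5,87,-137.1)
for k in range(1,9):
    p=-np.radians(4.5*k); a=np.array([57,18]); r=R.from_euler('z',p).as_matrix()[:2,:2]; print(np.round((a-r@a)/150,3),-0.1*k)"
```

```text
t 15.05 rig [  2.  -50.5  86.1] yawY -137.3 F [ 0.6 -0.4 -0.1] | shift [ 0.007  0.053 -0.006] turn [ 0.001  0.004 -0.004]
[-0.008  0.03 ] -0.1
[-0.014  0.061] -0.2
[-0.018  0.092] -0.30000000000000004
[-0.018  0.123] -0.4
[-0.017  0.155] -0.5
[-0.013  0.186] -0.6000000000000001
[-0.007  0.216] -0.7000000000000001
[0.002 0.246] -0.8
```

>>> send_rows(targets=[[0.004, 0.025, 0, 0, 0, 0, 1], [0.007, 0.05, 0, 0, 0, 0, 1], [-0.001, 0.08, 0, 0, 0, -0.1, 1], [-0.007, 0.111, 0, 0, 0, -0.2, 1], [-0.011, 0.142, 0, 0, 0, -0.3, 1], [-0.011, 0.173, 0, 0, 0, -0.4, 1], [-0.01, 0.205, 0, 0, 0, -0.5, 1], [-0.006, 0.236, 0, 0, 0, -0.6, 1]])

```text
time: 15.85
ee_pos: [461.4, -293.9, 88.8]
ee_rot: [[0.939, -0.344, 0.001], [-0.344, -0.939, 0.002], [0.0, -0.002, -1.0]]
ft_force: [-0.9, 4.0, 1.3]
width: 0.5
grip_force: 1.8
```

>>> send_rows(targets=[[-0.008, 0.03, 0, 0, 0, -0.1, 1], [-0.014, 0.061, 0, 0, 0, -0.2, 1], [-0.018, 0.092, 0, 0, 0, -0.3, 1], [-0.018, 0.123, 0, 0, 0, -0.4, 1], [-0.017, 0.155, 0, 0, 0, -0.5, 1], [-0.013, 0.186, 0, 0, 0, -0.6, 1], [-0.007, 0.216, 0, 0, 0, -0.7, 1], [0.002, 0.246, 0, 0, 0, -0.8, 1]])

```text
time: 16.65
ee_pos: [447.8, -328.6, 88.1]
ee_rot: [[0.962, 0.274, -0.002], [0.274, -0.962, 0.002], [-0.001, -0.003, -1.0]]
ft_force: [-2.9, 3.9, 1.3]
width: 0.6
grip_force: 1.9
```

```bash
python3 -c "
from h import *
goto(60.5-18,-77-57,87,-47.1)"
```

```text
t 16.65 rig [  17.7 -118.8   88.1] yawY -74.1 F [-2.9  3.9  1.3] | shift [-0.015  0.193  0.007] turn [-0.004  0.001 -0.601]
```

>>> send_rows(targets=[[-0.008, 0.03, 0, 0, 0, -0.1, 1], [-0.014, 0.061, 0, 0, 0, -0.2, 1], [-0.018, 0.092, 0, 0, 0, -0.3, 1], [-0.018, 0.123, 0, 0, 0, -0.4, 1], [-0.017, 0.155, 0, 0, 0, -0.5, 1], [-0.014, 0.186, 0, 0, 0, -0.6, 1], [-0.014, 0.186, 0, 0, 0, -0.6, 1]])

```text
time: 17.35
ee_pos: [453.6, -356.9, 88.0]
ee_rot: [[0.735, 0.678, -0.001], [0.678, -0.735, 0.001], [-0.001, -0.001, -1.0]]
ft_force: [-3.1, 0.7, -0.3]
width: 0.3
grip_force: 1.2
```

>>> send_rows(targets=[[0, 0.008, 0, 0, 0, 0, 1], [0, 0.016, 0, 0, 0, 0, 1], [0, 0.016, 0, 0, 0, 0, 1]])

```text
time: 17.65
ee_pos: [455.8, -358.3, 87.9]
ee_rot: [[0.735, 0.678, -0.001], [0.678, -0.735, 0.0], [-0.0, -0.001, -1.0]]
ft_force: [-4.6, 1.0, -0.0]
width: 0.2
grip_force: 1.8
```

```bash
python3 -c "
from h import *
goto(60.5-18,-77-57,87,-47.1)"
```

```text
t 17.65 rig [  44.9 -133.2   87.9] yawY -47.3 F [-4.6  1.  -0. ] | shift [-0.005 -0.016  0.006] turn [-0.001  0.    -0.005]
```

Still moving (force is about friction). I'll push on in small steps until the force rises without motion.

>>> send_rows(targets=[[0, 0.008, 0, 0, 0, 0, 1], [0, 0.016, 0, 0, 0, 0, 1], [0, 0.016, 0, 0, 0, 0, 1]])

```text
time: 17.95
ee_pos: [457.8, -360.3, 87.9]
ee_rot: [[0.735, 0.678, 0.0], [0.678, -0.735, -0.0], [-0.0, 0.0, -1.0]]
ft_force: [-4.7, 0.6, 0.2]
width: 0.5
grip_force: 1.6
```

>>> send_rows(targets=[[0, 0.007, 0, 0, 0, 0, 1], [0, 0.014, 0, 0, 0, 0, 1], [0, 0.014, 0, 0, 0, 0, 1]])

```text
time: 18.25
ee_pos: [459.2, -361.8, 87.9]
ee_rot: [[0.735, 0.678, 0.0], [0.678, -0.735, -0.0], [-0.0, 0.0, -1.0]]
ft_force: [-4.4, 0.9, 0.0]
width: 0.7
grip_force: 1.6
```

>>> send_rows(targets=[[0, 0.007, 0, 0, 0, 0, 1], [0, 0.014, 0, 0, 0, 0, 1], [0, 0.014, 0, 0, 0, 0, 1]])

```text
time: 18.55
ee_pos: [460.5, -363.4, 87.9]
ee_rot: [[0.735, 0.678, -0.0], [0.678, -0.735, -0.0], [-0.0, -0.0, -1.0]]
ft_force: [-3.8, 1.6, 0.2]
width: 0.9
grip_force: 1.9
```

```bash
python3 -c "
from h import *
import cv2
im=robot.camera('side')[:,:,::-1]; cv2.imwrite('pics/p6.png',cv2.resize(im[120:220,200:320],None,fx=5,fy=5,interpolation=cv2.INTER_CUBIC))
goto(60.5-18,-77-57,87,-47.1)"
```

```text
t 18.6 rig [  51.9 -133.2   87.9] yawY -47.3 F [-4.3  1.   0.2] | shift [-0.006 -0.062  0.006] turn [ 0.     0.    -0.004]
```

View pics/p6.png

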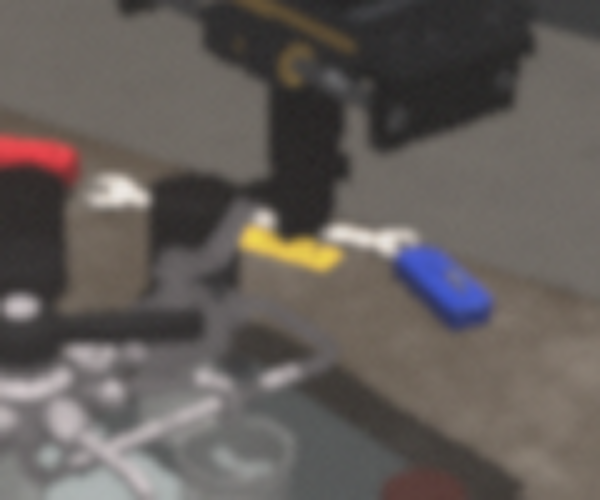

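The handle tip is at about (345,165). At the start it was at (352,169) in the same coordinates, so it's nearly open. I'll continue.

>>> send_rows(targets=[[0, 0.007, 0, 0, 0, 0, 1], [0, 0.014, 0, 0, 0, 0, 1], [0, 0.014, 0, 0, 0, 0, 1]])

```text
time: 18.9
ee_pos: [460.9, -363.9, 87.8]
ee_rot: [[0.735, 0.678, -0.003], [0.678, -0.735, 0.003], [-0.0, -0.004, -1.0]]
ft_force: [-8.3, 4.0, 4.3]
width: 0.5
grip_force: 4.6
```

>>> send_rows(targets=[[0, 0.007, 0, 0, 0, 0, 1], [0, 0.014, 0, 0, 0, 0, 1], [0, 0.014, 0, 0, 0, 0, 1]])

```text
time: 19.2
ee_pos: [461.0, -364.0, 87.8]
ee_rot: [[0.735, 0.679, -0.007], [0.679, -0.735, 0.006], [-0.001, -0.009, -1.0]]
ft_force: [-13.7, 8.8, 9.4]
width: 0.3
grip_force: 8.4
```

The stop is reached. Now back off, rise and retreat.

>>> send_rows(targets=[[0, -0.06, 0, 0, 0, 0, 1], [0, -0.12, 0, 0, 0, 0, 1], [0, -0.14, -0.2, 0, 0, 0, 1], [0, -0.14, -0.4, 0, 0, 0, 1], [-0.1, -0.14, -0.55, 0, 0, 0, 1], [-0.35, -0.14, -0.6, 0, 0, 0, 1], [-0.65, -0.14, -0.65, 0, 0, 0, 1], [-0.9, -0.14, -0.65, 0, 0, 0, 1]])

```text
time: 20.0
ee_pos: [350.0, -444.4, 188.0]
ee_rot: [[0.734, 0.679, 0.004], [0.679, -0.734, -0.005], [-0.001, 0.006, -1.0]]
ft_force: [-0.7, -0.2, 0.1]
width: 0.5
grip_force: 0.0
```

>>> send_rows(targets=[[-0.3, 0.1, 0, 0, 0, 0, 1], [-0.6, 0.2, 0, 0, 0, 0, 1], [-0.9, 0.3, 0, 0, 0, 0, 1], [-0.9, 0.3, 0, 0, 0, 0, 1], [-0.9, 0.3, 0, 0, 0, 0, 1]])

```text
time: 20.5
ee_pos: [281.0, -567.9, 185.5]
ee_rot: [[0.736, 0.677, 0.001], [0.677, -0.736, -0.001], [0.0, 0.001, -1.0]]
ft_force: [0.2, -0.2, 0.8]
width: 0.3
grip_force: 0.0
```

```bash
python3 -c "
from h import *
import cv2
b=robot.camera('top')[:,:,::-1]
cv2.imwrite('pics/p7.png',cv2.resize(b[115:265,160:310],None,fx=4,fy=4,interpolation=cv2.INTER_CUBIC))
goto(0,0,200,-47)"
```

```text
t 20.55 rig [  79.2 -402.8  185.5] yawY -47.3 F [ 0.4  0.1 -0.5] | shift [ 2.684 -0.538 -0.096] turn [ 0.001 -0.001 -0.007]
```

View pics/p7.png

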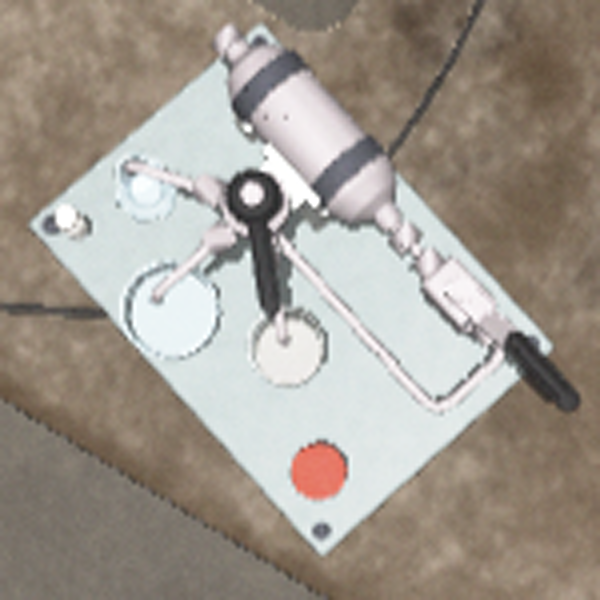

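The lever is fully open with its tip at crop (570,402), past where it started. The pointer lies over the right spout, nothing else has moved, and the arm is clear. I'll hand it in.

```bash
python3 -c "
from workcell import robot
print(robot.finish_job())"
```

```text
the job is handed in; nothing more can be done
None
```

I shut the valve, turned the selector onto the right spout over the beaker (about -1.0 rad in the top image, target -1.047), reopened the valve to its stop, backed the arm clear of the rig and handed in the job at about 20.6 s; no verdict came back.

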